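# Hand the cook the right barbecue tool

## Task

The cook, who stands across the ledge facing the robot, is about to use whichever half of the barbecue has been left without its cover: pass the tongs if that is the grill with its bars, or the turner if it is the flat hotplate. Pick that tool up off the board by the bare steel between its handle and its working end, and hold it out 25 cm above the ledge, level, the same way up as it lay, with its working end over the middle of the white dish to catch the drips and its handle pointing straight across the ledge to the cook. Finish still gripping it there, held steady for the cook to take, and leave everything else where it is.

Things in the scene. Friction and masses are not known exactly. Their poses are not given: they have to be found in the camera images.
- ledge_top (a point): a point on the cream ledge (bench top) that the robot stands on, 600 mm straight ahead of the robot, top at z = 0; it does not move. Its x axis runs straight across the ledge from the robot's side to the cook's side (world +x); the cook stands beyond x = 0.95 m
- barbecue: fixed tabletop gas barbecue, 400 mm deep (x) by 470 mm wide (y), about 142 mm high, to the robot's right; origin at the centre of its underside, knobs on its +x side. Its top has two halves, 106 mm to +y and to -y of its centre, one with the hotplate and one with the grill; which is which varies, and one half lies under the cover
- hotplate: flat solid black cooking plate, 350 x 204 x 16 mm, fixed in one half of the barbecue; origin at the centre of its underside
- grill: cooking grill of 12 light grey steel bars with gaps over a rust-brown floor, 350 x 204 x 16 mm, fixed in the other half; origin at the centre of its underside
- cover: flat aluminium-coloured lid 335 x 190 mm with a black bar handle, 71 mm high, loose; it lies on the half that is NOT in use and hides it; origin at the centre of its underside, within 10 mm in plan of the centre of the plate it covers (the other plate is about 210 mm away)
- press: black cast-iron press 190 x 110 mm with a wooden bar handle, 67 mm high, loose, lying on the uncovered half, to be left alone; origin at the centre of its underside
- board: dark wooden chopping board 250 (x) x 360 (y) x 18 mm, fixed on the ledge; origin at the centre of its underside. The two tools lie on it side by side, roughly along its y axis, handles to the robot's left (+y); which lies nearer the robot varies
- turner: steel turner (barbecue spatula), 340 mm long, 180 to 290 g, lying on the board; origin on its underside, below the middle of its shaft; x axis points from blade to handle, y across, z up as it lies. Along x: flat blade -170 to -70 mm, 80 mm wide, 3 mm thick; crank to -55; bare steel shaft -55 to +47; ferrule 21 mm across to +59; wooden handle to +170. Centre of mass at x = -17 mm
- turner_blade (a point): centre of the turner's blade, its working end: 120 mm to -x of turner, axes parallel to it
- turner_shaft (a point): middle of the turner's bare steel shaft, 14 mm above turner, axes parallel to it; this point gives the tool's height. The shaft is a bar 10 mm wide (y) and 14 mm high, z = 7 to 21 mm above turner; grip it with the fingers closing along y, the TCP between x = -60 and +45 mm of turner
- turner_handle (a point): middle of the turner's wooden handle (112 x 25 x 28 mm): 114 mm to +x and 14 mm above turner, axes parallel to it
- tongs: steel tongs locked shut (one rigid piece), 290 mm long, 145 to 235 g, lying on their side on the board, the two arms side by side; origin on the underside; x axis points from jaws to handle, y across, z up as they lie. Along x: jaws -142 to -86 mm, 30 mm wide and high; bare steel arms to +25; black grip sleeves (the handle) to +130; pivot to +149, ring beyond. Centre of mass at x = +2 mm
- tongs_jaws (a point): middle of the tongs' jaws, their working end: 120 mm to -x of tongs and 14 mm above it, axes parallel to it
- tongs_arms (a point): middle of the tongs' bare steel arms: 30 mm to -x of tongs and 14 mm above it, axes parallel to it; this point gives the tool's height. The arms are 26 mm wide over both (y), z = 4 to 24 mm above tongs; grip them with the fingers closing along y, the TCP between x = -85 and +22 mm of tongs
- tongs_handle (a point): middle of the tongs' black handle (105 x 32 x 26 mm): 80 mm to +x of tongs and 14 mm above it, axes parallel to it
- dish: white ceramic baking dish, open and empty, 240 (x) x 160 (y) x 45 mm with a small lug at each end of its x (284 mm over the lugs), loose, about 0.9 kg, on the ledge to the robot's left; origin at the centre of its underside; its x axis lies within 0.2 rad of world +x
- lighter_case: black plastic lighter case 120 x 66 x 30 mm, loose, on the ledge near the front corner of the barbecue; origin at the centre of its underside
- skewer_tin: flat aluminium skewer tin 254 (y) x 79 (x) x 33 mm, loose, lying roughly along world x on the ledge beyond the dish; origin at the centre of its underside

How it is judged (in metres and radians):
At the end, for the whole second after the job is handed in: The right tool is gripped by its bare steel; middle of that 22-28 cm above the ledge, working end within 40 mm of the dish's centre seen from above, level and same way up within 0.17 rad, handle towards +x within 0.26 rad, steady; other tool and loose things moved under 30 mm (((horizontal distance between cover and hotplate below 0.1 m and height (world z) of tongs_arms between 0.22 and 0.28 m and horizontal distance between tongs_jaws and dish below 0.04 m and angle between tongs's own z axis and vertical below 0.17 rad and angle between the x axis of tongs and the x axis of ledge_top, either way round below 0.26 rad and x of tongs_handle in the frame of dish above 0.1 m and x of the grasp point in the frame of tongs between -0.085 and 0.022 m and contact force between the fingers and tongs above 2 N and linear speed of tongs below 0.03 m/s and angular speed of tongs below 0.2 rad/s and distance of turner from where it was at the start of the episode below 0.03 m and contact force between the fingers and turner below 0.5 N) or (not (horizontal distance between cover and hotplate below 0.1 m) and height (world z) of turner_shaft between 0.22 and 0.28 m and horizontal distance between turner_blade and dish below 0.04 m and angle between turner's own z axis and vertical below 0.17 rad and angle between the x axis of turner and the x axis of ledge_top, either way round below 0.26 rad and x of turner_handle in the frame of dish above 0.1 m and x of the grasp point in the frame of turner between -0.06 and 0.045 m and contact force between the fingers and turner above 2 N and linear speed of turner below 0.03 m/s and angular speed of turner below 0.2 rad/s and distance of tongs from where it was at the start of the episode below 0.03 m and contact force between the fingers and tongs below 0.5 N)) and distance of each of dish, lighter_case, skewer_tin, cover, press from where it was at the start of the episode below 0.03 m); the arm keeps its last pose, push and grip.
It fails at once if the tool that was not called for is moved by more than 30 mm ((horizontal distance between cover and hotplate below 0.1 m and distance of turner from where it was at the start of the episode above 0.03 m) or (not (horizontal distance between cover and hotplate below 0.1 m) and distance of tongs from where it was at the start of the episode above 0.03 m)).
It fails at once if the dish, lighter case, skewer tin, cover or press is moved by more than 30 mm (distance of any of dish, lighter_case, skewer_tin, cover, press from where it was at the start of the episode above 0.03 m).
It also fails if it takes over 32 s, if anything falls off the work surface, if the arm or the gripper's body presses on something with over 40 N, if the wrist force passes 120 N, or if a joint passes its speed limit or range.

## Robot

A 6-joint arm with a two-finger parallel gripper is mounted at the origin on the work surface. World frame = base frame: x ahead of the robot, y to its left, z up, the work surface at z = 0. Lengths are in mm, angles in rad, forces in N, time in s.
With the tool pointing down it reaches from about 275 to 775 mm from the base axis. Payload 14.6 kg.
Tool frame: the origin (TCP) lies between the finger pads, 19 mm behind the fingertips; this is the grasp point; z points along the fingers, y is the line along which they close (so a half turn about z gives the same grasp; the last joint's range is limited). The gripper opens to 85 mm and grips with 20 to 120 N. Pads are 22 mm wide; open, the fingers measure 114 mm over their backs; the gripper's body (76 mm by 85 mm) begins 54 mm behind the grasp point. The pads swing forward as they close: fully open they stand 13 mm farther back than shut.
Start: joints at [0.954, 0.263, -0.048, 1.259, 0, 1.415], TCP at [233.924, 470.008, 249.978] pointing down, gripper open.
Joint ranges: [-2.65, 2.65], [-0.89, 1.7], [-1.18, 1.37], [-2.13, 2.11], [-1.35, 1.29], [-3.14, 3.14]. Speed limits (rad/s): [1.89, 1.89, 2.57, 2.79, 3.14, 3.14].

## Interface

Orientations are given as a unit quaternion [w, x, y, z].
In Python, from bench import status, vision, bot gives the robot as it stands.
- The arm moves only by the tool drive_tool, never from a script. Its argument "moves" is a list of rows, each a list of 7 numbers: the finger opening in mm, from 0 to 85.4, then the shift along the tool's x, y, z each as a share of 2 cm, from -1 to 1, then the turn, a rotation vector about the tool's x, y, z each as a share of 0.15 rad, from -1 to 1. A call has 1 to 10 rows; each row shifts and turns the commanded pose from where the row before left it, along the tool's axes as they then stand; what a row does not reach is not made up. A row lasts 1/10 s, in which the tool goes at most 50 mm and 8.59 degrees, less where a joint would pass 70% of its speed; a pose out of reach is approached as far as the arm can. A call with a number of a shift or a turn outside -1 to 1 is refused whole. A call with a gripper value outside its range is refused whole. The fingers move at their own pace and stop on an object; "force" is the grip in N (left out, the last holds). Time passes only in rows, so rows that do not move let the fingers close. It gives the time, the measured TCP pose, the force, the opening and the grip force at its end, in the units of the state.
- status.read_state(): the state, without advancing time (a new reading comes with each control period).
- vision.camera(name): name is "side" or "top"; returns a dict with "image" (384x512x3 uint8, red, green, blue), "depth" (384x512 float32, mm along the optical axis (not along the pixel's ray), 0 where there is no reading), "intrinsics" (3x3 intrinsics, pixels), "dist" ([k1, k2, p1, p2, k3] as OpenCV has them; the pictures are not rectified), "cam_to_world" (4x4, takes a point from camera to world coordinates). Camera axes: x right, y down, z forward; pixel columns grow to the right and rows downward; lengths in mm; the calibration is good to about 2 mm. A picture is of the moment at which its call begins.
- bot.job_done(): hands the job in; it is judged then, once.
The state is a dict: "time": time; "qpos": joint angles; "joint_vel": joint speeds; "joint_efforts": joint torques, N m; "tcp_pos": TCP position; "eef_rot": TCP orientation; "contact_force": force on the tool from outside, world axes, zero at the start; "ft_torque": the same for the moment, N m; "grip_width": finger opening in mm; "gripper_force": force on a finger pad.
Only numpy, scipy, OpenCV 4.12 (cv2) and the standard library are available. Lean on these libraries where they do the work, as an engineer would, in place of code of your own. Each camera call takes 0.05 s, during which the arm holds its last target. There are 200 camera calls.

## Working session

There is one attempt and no reset: what is moved stays moved. The work goes in short steps, Python scripts to look and compute and a tool call to move; the robot and the scene stay as the last step left them, time stands still between calls to the robot, and variables do not carry over. Pictures are saved under pics/ and viewed, at most 10 in all, crops included, and the job is handed in when it is done.

Besides the shell and the picture viewer there is one more tool, called after "Request:" in YAML: its name, and indented under it one key for each argument. drive_tool: Moves the arm, as the interface text tells. Shift numbers are shares of 2 cm and turn numbers shares of 0.15 rad, none past 1 either way. Its arguments: {"type":"object","properties":{"moves":{"type":"array","items":{"type":"array","items":{"type":"number"}}},"force":{"type":"number"}},"required":["moves"]}

```bash
mkdir -p pics; cat > h.py <<'E'
import numpy as np,cv2,pickle
def snap(n,tag):
    from bench import vision
    c=vision.camera(n); pickle.dump(c,open(f'{tag}.pkl','wb')); cv2.imwrite(f'pics/{tag}.png',cv2.resize(c['image'][:,:,::-1],(768,576))); return c
def world(c):
    h,w=c['depth'].shape
    u,v=np.meshgrid(np.arange(w),np.arange(h)); K=np.array(c['intrinsics'],float)
    p=cv2.undistortPoints(np.stack([u,v],-1).reshape(-1,1,2).astype(np.float32),K,np.array(c['dist'],float)).reshape(h,w,2)
    P=np.dstack([p,np.ones((h,w))])*c['depth'][...,None]; T=np.array(c['cam_to_world'])
    return P@T[:3,:3].T+T[:3,3]
E
python3 - <<'E'
from h import *
from bench import status
for n in('top','side'):
    c=snap(n,n+'0'); print(np.round(c['cam_to_world'],2))
print(status.read_state())
E
```

```text
[[-1.00000e-02 -9.90000e-01  1.70000e-01  3.11620e+02]
 [-1.00000e+00  1.00000e-02  0.00000e+00 -9.57900e+01]
 [-0.00000e+00 -1.70000e-01 -9.90000e-01  1.55077e+03]
 [ 0.00000e+00  0.00000e+00  0.00000e+00  1.00000e+00]]
[[ 7.20000e-01 -4.90000e-01  4.90000e-01 -3.47040e+02]
 [-7.00000e-01 -5.10000e-01  5.10000e-01 -1.01094e+03]
 [ 0.00000e+00 -7.10000e-01 -7.10000e-01  1.36468e+03]
 [ 0.00000e+00  0.00000e+00  0.00000e+00  1.00000e+00]]
{'time': 0.1, 'qpos': array([ 9.53701134e-01,  2.63465894e-01, -4.88686156e-02,  1.25939355e+00,
        2.25285900e-05,  1.41549400e+00]), 'joint_vel': array([-0.00207847, -0.00196248,  0.00103422, -0.00029717, -0.00012644,
       -0.00173299]), 'joint_efforts': array([ 4.69579798e-03, -6.38579249e+01,  3.85063398e+01,  1.00690231e-02,
       -1.47703499e-04,  2.54339227e-06]), 'tcp_pos': array([233.78421758, 469.82287889, 249.57972497]), 'eef_rot': array([-1.85912496e-04,  2.28850238e-01,  9.73461530e-01, -4.27311298e-04]), 'contact_force': array([-0.87752884, -0.30853284,  0.14107224]), 'ft_torque': array([0.05696769, 0.03135932, 0.00466233]), 'gripper_force': 0.0, 'grip_width': 85.50590941126404}
```

View pics/top0.png

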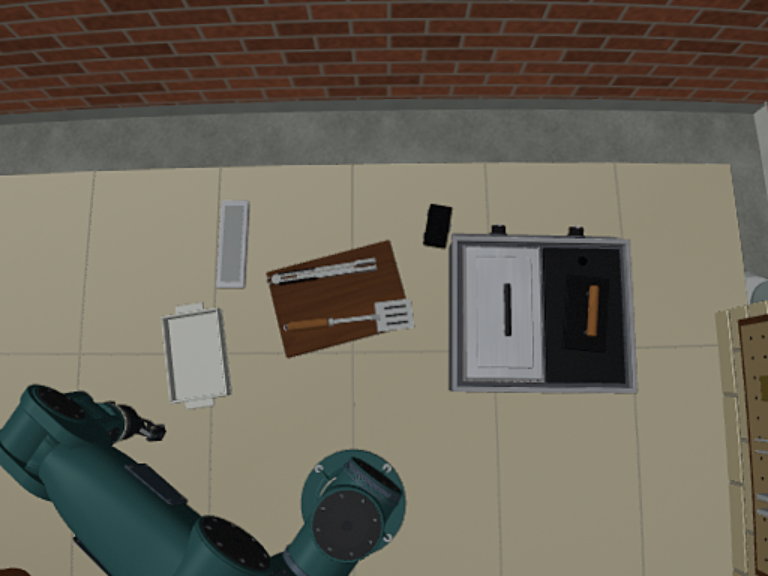

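View pics/side0.png

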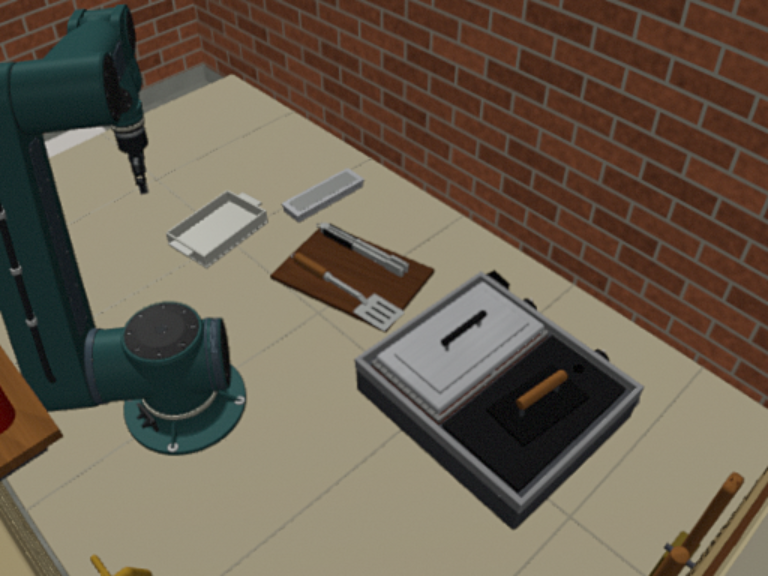

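The top picture (768 px wide) shows the cover on the left half, at (505,310). The uncovered half, at (585,315), is flat solid black, so it is the hotplate and the turner is called for. The turner is the nearer tool, with its handle at (305,325) and blade at (395,315). The dish is at (196,356), and the tongs lie beyond the turner.

```bash
python3 - <<'E'
from h import *
c=pickle.load(open('top0.pkl','rb'));W=world(c);im=c['image'].astype(int)
def at(u,v):u=int(u/1.5);v=int(v/1.5);return np.round(np.median(W[v-1:v+2,u-1:u+2].reshape(-1,3),0),1)
for n,p in dict(board=(330,290),blade=(400,305),shaft=(350,321),handle=(306,324),dish=(196,356),ledge=(250,380)).items(): print(n,at(*p))
hsv=cv2.cvtColor(c['image'],cv2.COLOR_RGB2HSV)
v,u=np.mgrid[0:384,0:512]
def box(a,b,c_,d):return (u>=a/1.5)&(u<=c_/1.5)&(v>=b/1.5)&(v<=d/1.5)
def info(n,m):
    P=W[m];print(n,m.sum(),'mean',P.mean(0).round(1),'z med',np.median(P[:,2]).round(1))
    r=cv2.minAreaRect(P[:,:2].astype(np.float32));print('  rect',np.round(r[0],1),np.round(r[1],1),round(r[2],2));return P
h=box(278,312,330,336)&(im[...,0]>110)&(im[...,0]-im[...,2]>60)
Hp=info('handle',h)
s=box(330,290,420,336)&(hsv[...,1]<60)&(hsv[...,2]>110)&(im[...,0]>0)
sh=s&(u<372/1.5);bl=s&(u>378/1.5)
S=info('shaft',sh);B=info('blade',bl)
A=np.vstack([Hp,S])[:,:2];d=np.linalg.svd(A-A.mean(0),full_matrices=False)[2][0];print('axis',d,np.degrees(np.arctan2(d[0],d[1])))
a=d*np.sign(d[1]);print('extents h',(Hp[:,:2]@a).min(),(Hp[:,:2]@a).max(),'s',(S[:,:2]@a).min(),(S[:,:2]@a).max(),'b',(B[:,:2]@a).min(),(B[:,:2]@a).max())
n=np.array([-a[1],a[0]]);print('perp',[np.median(X[:,:2]@n).round(1) for X in(Hp,S,B)], 'blade perp',(B[:,:2]@n).min(),(B[:,:2]@n).max())
D=box(155,295,240,415)&(W[...,2]>30)&(W[...,2]<60);info('dish rim+lugs',D)
D=box(155,295,240,415)&(W[...,2]>-5)&(W[...,2]<60)&(hsv[...,1]<25)&(hsv[...,2]>150);info('dish',D)
E
```

```text
board [572.8  59.   20.5]
blade [ 528.  -131.6   21.1]
shaft [482.5   3.9  37.2]
handle [475.1 121.7  44.5]
dish [394.4 436.7   5.8]
ledge [327.9 284.5   1. ]
handle 7 mean [481.2  97.4  48.8] z med 48.5
  rect [480.6 118.6] [ 4.4 93.5] 4.31
shaft 78 mean [487.7   0.5  35.4] z med 39.1
  rect [486.3  -4.3] [117.4  54.2] 71.24
blade 670 mean [ 495.7 -138.8   18.9] z med 16.4
  rect [ 440.5 -133. ] [113.1 258.8] 89.14
axis [ 0.0573858  -0.99835208] 176.7102285469202
extents h 43.99769586264764 137.52685040719248 s -81.71173774671107 29.128159011818124 b -223.27441928435601 -101.92688921420122
perp [np.float64(-485.8), np.float64(-487.3), np.float64(-485.0)] blade perp -560.0790235890129 -305.60913624878225
dish rim+lugs 661 mean [398.7 428.3  42.6] z med 43.5
  rect [396.3 428.2] [284.7 165.3] 8.74
dish 2032 mean [393.6 433.   13.9] z med 9.0
  rect [395.2 437.8] [280.9 177.8] 7.89
```

```bash
python3 - <<'E'
from h import *
c=pickle.load(open('top0.pkl','rb'));W=world(c);im=c['image'].astype(int)
hsv=cv2.cvtColor(c['image'],cv2.COLOR_RGB2HSV).astype(int)
v,u=np.mgrid[0:384,0:512]
t=(u>278/1.5)&(u<420/1.5)&(v>292/1.5)&(v<340/1.5)&(W[...,0]<535)
hi=t&(W[...,2]>30)&(W[...,2]<60)
P=W[hi];L=cv2.fitLine(P[:,:2].astype(np.float32),cv2.DIST_HUBER,0,.01,.01).ravel();a=L[:2]*np.sign(L[1]);n=np.array([-a[1],a[0]])
print(len(P),'dir',a,'angle of x axis deg',np.degrees(np.arctan2(a[1],a[0])),'pt',L[2:])
s=(P[:,:2]-L[2:])@a;w=(P[:,:2]-L[2:])@n
for k in np.arange(-140,200,20):
    m=(s>=k)&(s<k+20)
    if m.any():print(k,m.sum(),'w',w[m].min().round(1),w[m].max().round(1),'med',np.median(w[m]).round(1),'z',np.median(P[m][:,2]).round(1))
print('s range',s.min(),s.max())
bl=t&(W[...,2]<32)&(hsv[...,1]<40)&(hsv[...,2]>100)&(W[...,0]>460)&(W[...,1]<-85)&(W[...,1]>-190)
lab,st=cv2.connectedComponentsWithStats(bl.astype(np.uint8))[1:3]
k=1+np.argmax(st[1:,4]);B=W[lab==k];print('blade',cv2.minAreaRect(B[:,:2].astype(np.float32)),B.mean(0), 'ext s',((B[:,:2]-L[2:])@a).min(),((B[:,:2]-L[2:])@a).max())
# tongs
tg=(u>265/1.5)&(u<390/1.5)&(v>250/1.5)&(v<292/1.5)&(W[...,2]>29)&(W[...,2]<70);Q=W[tg];print('tongs',cv2.minAreaRect(Q[:,:2].astype(np.float32)))
cr=c['image'][180:245,170:290,::-1];cv2.imwrite('pics/crop.png',cv2.resize(cr,None,fx=6,fy=6))
E
```

```text
278 dir [-0.10776338  0.99417657] angle of x axis deg 96.18639 pt [479.5872    58.404465]
-140 12 w -25.4 28.0 med -1.2 z 32.4
-120 16 w -7.1 6.3 med -0.2 z 37.8
-100 12 w -5.0 4.1 med 0.3 z 41.0
-80 13 w -3.8 4.3 med 0.9 z 37.5
-60 13 w -5.8 3.8 med -0.8 z 39.2
-40 14 w -4.8 5.3 med -0.0 z 39.5
-20 19 w -7.9 9.3 med 1.7 z 40.4
0 30 w -13.6 11.7 med 0.1 z 42.5
20 30 w -11.2 10.3 med 0.1 z 46.5
40 33 w -13.6 12.0 med 0.7 z 45.1
60 31 w -13.0 11.7 med -0.5 z 45.0
80 31 w -13.8 11.3 med 0.0 z 45.3
100 16 w -11.9 5.3 med -3.0 z 45.8
120 3 w -6.6 2.0 med -2.9 z 34.2
s range -225.19632735732236 126.5682216127682
blade ((497.24176025390625, -127.108642578125), (83.56346893310547, 72.17279815673828), 88.76670837402344) [ 496.10607862 -125.90388319   21.27532786] ext s -228.03116116252914 -140.96892836286546
tongs ((617.9326171875, 66.13172912597656), (41.13555908203125, 343.8708190917969), 9.189364433288574)
```

View pics/crop.png

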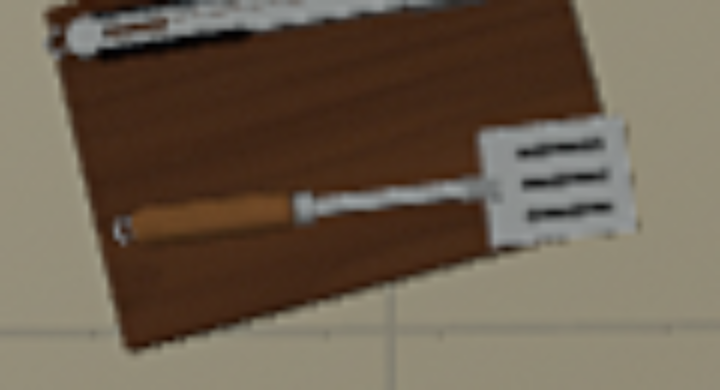

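The crop shows the ferrule at crop pixel (302,206), the blade from x = 482 to 635 and the handle end at 130. That puts the turner's origin at about (486, 1), with its x axis at yaw 96.2°. The last joint's range requires grasping with the half-turned yaw.

Request:
drive_tool:
  moves:
    - [85, 0, 0, 0, 0, 0, -0.7]
    - [85, 0, 0, 0, 0, 0, -0.7]
    - [85, 0, 0, 0, 0, 0, -0.7]
    - [85, 0, 0, 0, 0, 0, -0.7]
    - [85, 0, 0, 0, 0, 0, -0.7]
    - [85, 0, 0, 0, 0, 0, -0.7]
    - [85, 0, 0, 0, 0, 0, -0.7]
    - [85, 0, 0, 0, 0, 0, -0.7]
    - [85, 0, 0, 0, 0, 0, -0.7]
    - [85, 0, 0, 0, 0, 0, -0.7]

```text
time: 1.1
tcp_pos: [233.8, 469.9, 249.7]
eef_rot: [-0.0, -0.292, 0.956, -0.0]
contact_force: [-0.1, -0.3, -0.2]
grip_width: 85.0
gripper_force: 0.0
```

Request:
drive_tool:
  moves:
    - [85, 0, 0, 0, 0, 0, -0.73]
    - [85, 0, 0, 0, 0, 0, -0.73]
    - [85, 0, 0, 0, 0, 0, -0.73]
    - [85, 0, 0, 0, 0, 0, -0.73]
    - [85, 0, 0, 0, 0, 0, -0.73]
    - [85, 0, 0, 0, 0, 0, -0.73]
    - [85, 0, 0, 0, 0, 0, -0.73]
    - [85, 0, 0, 0, 0, 0, -0.73]
    - [85, 0, 0, 0, 0, 0, -0.73]
    - [85, 0, 0, 0, 0, 0, -0.73]

```text
time: 2.1
tcp_pos: [233.8, 469.9, 249.7]
eef_rot: [0.0, 0.747, -0.665, 0.0]
contact_force: [0.2, 0.9, -0.4]
grip_width: 85.0
gripper_force: 0.0
```

```bash
cat >> h.py <<'E'
def go(target,yaw):
    """remaining shift in tool units (20 mm) and turn units (0.15 rad) to target with tool y at yaw deg, pointing down"""
    from bench import status
    from scipy.spatial.transform import Rotation as R
    s=status.read_state();q=s['eef_rot'];r=R.from_quat([q[1],q[2],q[3],q[0]]);p=np.array(s['tcp_pos'])
    yv=np.radians(yaw);y=np.array([np.cos(yv),np.sin(yv),0]);z=np.array([0,0,-1.]);g=R.from_matrix(np.column_stack([np.cross(y,z),y,z]))
    print('t',s['time'],'q',np.round(s['qpos'],2),'tcp',p.round(1),'yaw',np.degrees(np.arctan2(*r.as_matrix()[[1,0],1])).round(2),'w',s['grip_width'],'F',s['gripper_force'],np.round(s['contact_force'],1))
    print('shift units',(r.inv().apply(np.array(target)-p)/20).round(3),'turn units',((r.inv()*g).as_rotvec()/.15).round(3))
E
python3 -c "
from h import *
go([487.6,-16.2,120],186.2)"
```

```text
t 2.1 q [ 0.95  0.26 -0.05  1.26  0.   -0.73] tcp [233.8 469.9 249.7] yaw -173.3 w 85.03454671096934 F 0.0 [ 0.2  0.9 -0.4]
shift units [25.615 -9.77   6.493] turn units [ 0.003 -0.003  0.058]
```

Request:
drive_tool:
  moves:
    - [85, 0.85, -0.33, 0.1, 0, 0, 0.05]
    - [85, 0.85, -0.33, 0.1, 0, 0, 0]
    - [85, 0.85, -0.33, 0.1, 0, 0, 0]
    - [85, 0.85, -0.33, 0.1, 0, 0, 0]
    - [85, 0.85, -0.33, 0.1, 0, 0, 0]
    - [85, 0.85, -0.33, 0.1, 0, 0, 0]
    - [85, 0.85, -0.33, 0.1, 0, 0, 0]
    - [85, 0.85, -0.33, 0.1, 0, 0, 0]
    - [85, 0.85, -0.33, 0.1, 0, 0, 0]
    - [85, 0.85, -0.33, 0.1, 0, 0, 0]

```text
time: 3.1
tcp_pos: [317.6, 307.2, 229.7]
eef_rot: [0.0, 0.743, -0.669, -0.0]
contact_force: [0.5, -0.3, 0.9]
grip_width: 84.7
gripper_force: 0.0
```

Request:
drive_tool:
  moves:
    - [85, 0.85, -0.33, 0.2, 0, 0, 0]
    - [85, 0.85, -0.33, 0.2, 0, 0, 0]
    - [85, 0.85, -0.33, 0.2, 0, 0, 0]
    - [85, 0.85, -0.33, 0.2, 0, 0, 0]
    - [85, 0.85, -0.33, 0.2, 0, 0, 0]
    - [85, 0.85, -0.33, 0.2, 0, 0, 0]
    - [85, 0.85, -0.33, 0.2, 0, 0, 0]
    - [85, 0.85, -0.33, 0.2, 0, 0, 0]
    - [85, 0.85, -0.33, 0.2, 0, 0, 0]
    - [85, 0.85, -0.33, 0.2, 0, 0, 0]

```text
time: 4.1
tcp_pos: [401.0, 145.0, 189.7]
eef_rot: [0.0, 0.743, -0.669, -0.0]
contact_force: [-0.4, 0.9, -0.2]
grip_width: 84.9
gripper_force: 0.0
```

Request:
drive_tool:
  moves:
    - [70, 0.85, -0.32, 0.35, 0, 0, 0]
    - [70, 0.85, -0.32, 0.35, 0, 0, 0]
    - [70, 0.85, -0.32, 0.35, 0, 0, 0]
    - [70, 0.85, -0.32, 0.35, 0, 0, 0]
    - [70, 0.85, -0.32, 0.35, 0, 0, 0]
    - [70, 0.85, -0.32, 0.35, 0, 0, 0]
    - [70, 0.85, -0.32, 0.35, 0, 0, 0]
    - [70, 0.85, -0.32, 0.35, 0, 0, 0]
    - [70, 0.85, -0.32, 0.35, 0, 0, 0]
    - [70, 0, 0, 0, 0, 0, 0]

```text
time: 5.1
tcp_pos: [474.6, -1.7, 126.1]
eef_rot: [0.0, 0.743, -0.67, -0.0]
contact_force: [0.6, -0.1, 1.1]
grip_width: 70.1
gripper_force: 0.0
```

```bash
python3 -c "
from h import *
go([487.6,-16.2,40],186.2)
snap('top','top1')"
```

```text
t 5.1 q [-0.18  0.26 -0.42  0.9  -0.   -1.85] tcp [474.6  -1.7 126.1] yaw -174.09 w 70.10376144719238 F 0.0 [ 0.6 -0.1  1.1]
shift units [ 0.79  -0.577  4.304] turn units [ 0.007  0.    -0.034]
```

View pics/top1.png

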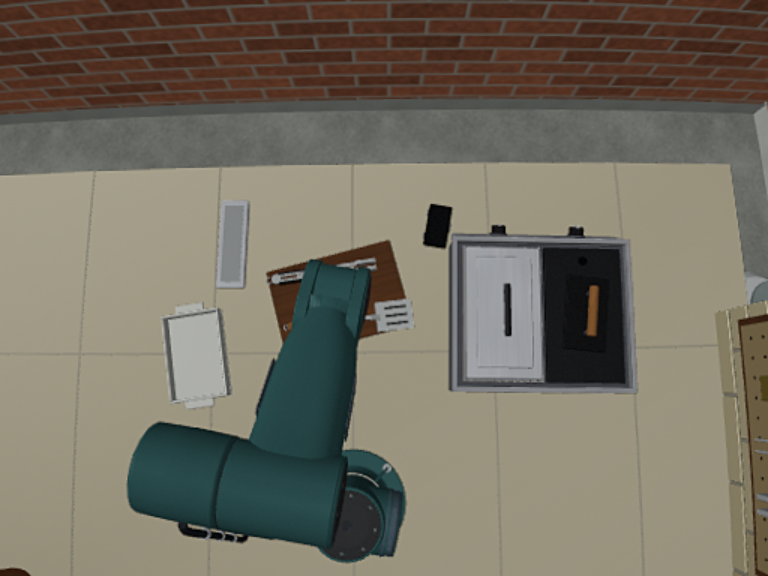

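The arm hides the middle of the turner at (340,320), and everything else is where it was. I'll align, then descend.

Request:
drive_tool:
  moves:
    - [60, 0.4, -0.29, 0.2, 0, 0, 0]
    - [60, 0.39, -0.29, 0.4, 0, 0, 0]
    - [60, 0, 0, 0.6, 0, 0, 0]
    - [60, 0, 0, 0.6, 0, 0, 0]
    - [60, 0, 0, 0.6, 0, 0, 0]
    - [60, 0, 0, 0.6, 0, 0, 0]
    - [60, 0, 0, 0.6, 0, 0, 0]
    - [60, 0, 0, 0.5, 0, 0, 0]
    - [60, 0, 0, 0.2, 0, 0, 0]
    - [60, 0, 0, 0, 0, 0, 0]

```text
time: 6.15
tcp_pos: [487.3, -14.8, 40.5]
eef_rot: [0.0, 0.743, -0.669, -0.0]
contact_force: [0.1, 0.5, 0.4]
grip_width: 60.0
gripper_force: 0.0
```

```bash
python3 -c "
from h import *
go([487.6,-16.2,40],186.2)
c=snap('side','side1')
cv2.imwrite('pics/c2.png',cv2.resize(c['image'][130:240,170:310,::-1],None,fx=5,fy=5))"
```

```text
t 6.15 q [-0.2   0.37 -0.52  0.68  0.   -1.87] tcp [487.3 -14.8  40.5] yaw -173.98 w 60.01652682695823 F 0.0 [0.1 0.5 0.4]
shift units [ 0.07  -0.008  0.027] turn units [ 0.005  0.002 -0.021]
```

View pics/c2.png

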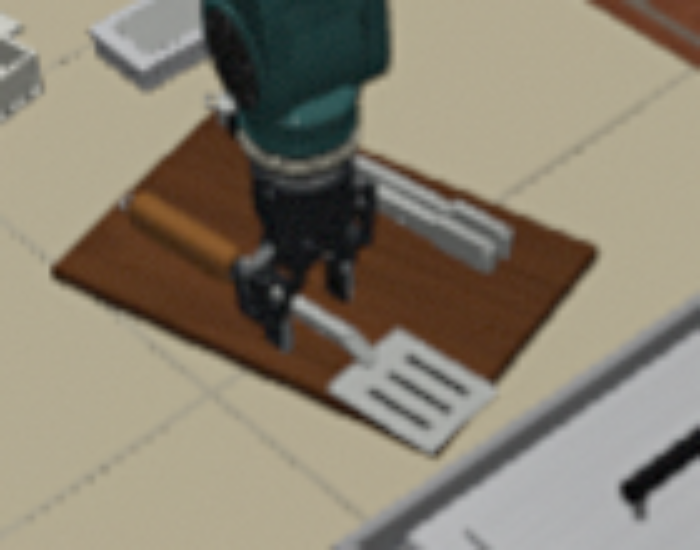

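The fingers straddle the shaft at crop pixels (280,340) and (345,295), clear of the tongs. I'll close slowly and watch the vertical force.

Request:
drive_tool:
  moves:
    - [40, 0, 0, 0, 0, 0, 0]
    - [30, 0, 0, 0, 0, 0, 0]
    - [22, 0, 0, 0, 0, 0, 0]
    - [18, 0, 0, 0, 0, 0, 0]
  force: 30

```text
time: 6.6
tcp_pos: [487.5, -14.9, 41.2]
eef_rot: [-0.0, 0.743, -0.669, 0.0]
contact_force: [-0.3, 1.1, 0.2]
grip_width: 18.1
gripper_force: 0.0
```

Request:
drive_tool:
  moves:
    - [14, 0, 0, 0, 0, 0, 0]
    - [10, 0, 0, 0, 0, 0, 0]
    - [5, 0, 0, 0, 0, 0, 0]
    - [0, 0, 0, 0, 0, 0, 0]
    - [0, 0, 0, 0, 0, 0, 0]

```text
time: 7.1
tcp_pos: [487.6, -14.9, 41.2]
eef_rot: [-0.0, 0.743, -0.669, 0.0]
contact_force: [0.2, 1.3, 6.0]
grip_width: 9.2
gripper_force: 30.5
```

Request:
drive_tool:
  moves:
    - [0, 0, 0, 0, 0, 0, 0]
    - [0, 0, 0, 0, 0, 0, 0]
    - [0, 0, 0, -0.2, 0, 0, 0]
    - [0, 0, 0, -0.5, 0, 0, 0]
    - [0, 0, 0, -0.8, 0, 0, 0]
    - [0, 0, 0, -0.9, 0, 0, 0]
    - [0, 0, 0, -0.9, 0, 0, 0]
    - [0, 0, 0, -0.9, 0, 0, 0]
    - [0, 0, 0, -0.9, 0, 0, 0]
    - [0, 0, 0, -0.9, 0, 0, 0]
  force: 80

```text
time: 8.1
tcp_pos: [487.1, -14.8, 162.3]
eef_rot: [0.0, 0.743, -0.669, -0.0]
contact_force: [-0.4, -0.5, -2.6]
grip_width: 8.1
gripper_force: 78.3
```

Request:
drive_tool:
  moves:
    - [0, 0, 0, -0.9, 0, 0, 0]
    - [0, 0, 0, -0.9, 0, 0, 0]
    - [0, 0, 0, -0.9, 0, 0, 0]
    - [0, 0, 0, -0.9, 0, 0, 0]
    - [0, 0, 0, -0.7, 0, 0, 0]
    - [0, 0, 0, -0.4, 0, 0, 0]
    - [0, 0, 0, -0.1, 0, 0, 0]
    - [0, 0, 0, 0, 0, 0, 0]

```text
time: 8.9
tcp_pos: [487.3, -14.8, 256.9]
eef_rot: [0.0, 0.743, -0.669, -0.0]
contact_force: [-0.2, 0.4, -2.4]
grip_width: 8.1
gripper_force: 78.4
```

```bash
python3 -c "
from h import *
go([499,428,258],90)
c=snap('side','side2')"
```

```text
t 8.9 q [-0.2   0.2  -0.12  1.25 -0.   -1.87] tcp [487.3 -14.8 256.9] yaw -173.99 w 8.095352847135928 F 78.36707353591919 [-0.2  0.4 -2.4]
shift units [-21.959  -2.901  -0.057] turn units [ 1.0000e-03 -1.0000e-03  1.1171e+01]
```

View pics/side2.png

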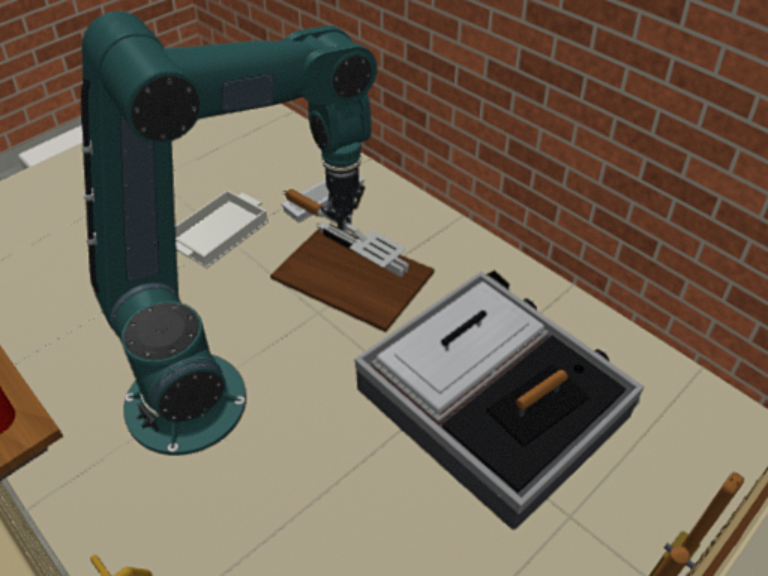

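The turner is held level at (340,225), clear of the board, and the other items look unmoved. I'll move it over now and turn it after.

Request:
drive_tool:
  moves:
    - [0, -0.3, -0.04, 0, 0, 0, 0]
    - [0, -0.6, -0.08, 0, 0, 0, 0]
    - [0, -0.9, -0.12, 0, 0, 0, 0]
    - [0, -0.9, -0.12, 0, 0, 0, 0]
    - [0, -0.9, -0.12, 0, 0, 0, 0]
    - [0, -0.9, -0.12, 0, 0, 0, 0]
    - [0, -0.9, -0.12, 0, 0, 0, 0]
    - [0, -0.9, -0.12, 0, 0, 0, 0]
    - [0, -0.9, -0.12, 0, 0, 0, 0]
    - [0, -0.9, -0.12, 0, 0, 0, 0]

```text
time: 9.95
tcp_pos: [491.5, 150.2, 256.7]
eef_rot: [0.0, 0.743, -0.669, -0.0]
contact_force: [-0.3, -0.0, -3.0]
grip_width: 7.9
gripper_force: 78.4
```

Request:
drive_tool:
  moves:
    - [0, -0.9, -0.12, 0, 0, 0, 0]
    - [0, -0.9, -0.12, 0, 0, 0, 0]
    - [0, -0.9, -0.12, 0, 0, 0, 0]
    - [0, -0.9, -0.12, 0, 0, 0, 0]
    - [0, -0.9, -0.12, 0, 0, 0, 0]
    - [0, -0.9, -0.12, 0, 0, 0, 0]
    - [0, -0.9, -0.12, 0, 0, 0, 0]
    - [0, -0.9, -0.12, 0, 0, 0, 0]
    - [0, -0.9, -0.12, 0, 0, 0, 0]
    - [0, -0.9, -0.12, 0, 0, 0, 0]

```text
time: 10.95
tcp_pos: [496.7, 331.6, 256.9]
eef_rot: [0.0, 0.743, -0.669, -0.0]
contact_force: [-0.3, 0.3, -2.6]
grip_width: 7.9
gripper_force: 78.4
```

Request:
drive_tool:
  moves:
    - [0, -0.9, -0.12, 0, 0, 0, 0]
    - [0, -0.9, -0.12, 0, 0, 0, 0]
    - [0, -0.9, -0.12, 0, 0, 0, 0]
    - [0, -0.9, -0.12, 0, 0, 0, 0]
    - [0, -0.6, -0.1, 0, 0, 0, 0]
    - [0, -0.3, -0.1, 0, 0, 0, 0]
    - [0, 0, 0, 0, 0, 0, 0.2]
    - [0, 0, 0, 0, 0, 0, 0.4]
    - [0, 0, 0, 0, 0, 0, 0.5]
    - [0, 0, 0, 0, 0, 0, 0.5]

```text
time: 11.95
tcp_pos: [501.2, 420.8, 257.0]
eef_rot: [-0.0, -0.656, 0.754, -0.0]
contact_force: [0.3, -0.0, -1.5]
grip_width: 8.0
gripper_force: 78.4
```

Request:
drive_tool:
  moves:
    - [0, 0, 0, 0, 0, 0, 0.6]
    - [0, 0, 0, 0, 0, 0, 0.6]
    - [0, 0, 0, 0, 0, 0, 0.6]
    - [0, 0, 0, 0, 0, 0, 0.6]
    - [0, 0, 0, 0, 0, 0, 0.6]
    - [0, 0, 0, 0, 0, 0, 0.6]
    - [0, 0, 0, 0, 0, 0, 0.6]
    - [0, 0, 0, 0, 0, 0, 0.6]
    - [0, 0, 0, 0, 0, 0, 0.6]
    - [0, 0, 0, 0, 0, 0, 0.6]

```text
time: 12.95
tcp_pos: [501.2, 420.7, 257.0]
eef_rot: [-0.0, -0.263, 0.965, -0.0]
contact_force: [-0.6, 0.8, -2.1]
grip_width: 8.2
gripper_force: 78.4
```

Request:
drive_tool:
  moves:
    - [0, 0, 0, 0, 0, 0, 0.6]
    - [0, 0, 0, 0, 0, 0, 0.6]
    - [0, 0, 0, 0, 0, 0, 0.6]
    - [0, 0, 0, 0, 0, 0, 0.6]
    - [0, 0, 0, 0, 0, 0, 0.6]
    - [0, 0, 0, 0, 0, 0, 0.4]
    - [0, 0, 0, 0, 0, 0, 0.2]
    - [0, 0, 0, 0, 0, 0, 0]
    - [0, 0, 0, 0, 0, 0, 0]

```text
time: 13.85
tcp_pos: [501.2, 420.8, 257.0]
eef_rot: [-0.0, 0.002, 1.0, -0.0]
contact_force: [0.3, -0.4, -1.9]
grip_width: 7.2
gripper_force: 78.4
```

```bash
python3 -c "
from h import *
go([499,428,258],90)
snap('top','top3');snap('side','side3')"
```

```text
t 13.85 q [ 0.57  0.5   0.34  1.41 -0.    0.58] tcp [501.2 420.8 257. ] yaw 89.79 w 7.246410548924535 F 78.37550640106201 [ 0.3 -0.4 -1.9]
shift units [ 0.109  0.358 -0.05 ] turn units [-0.001 -0.    -0.024]
```

View pics/top3.png

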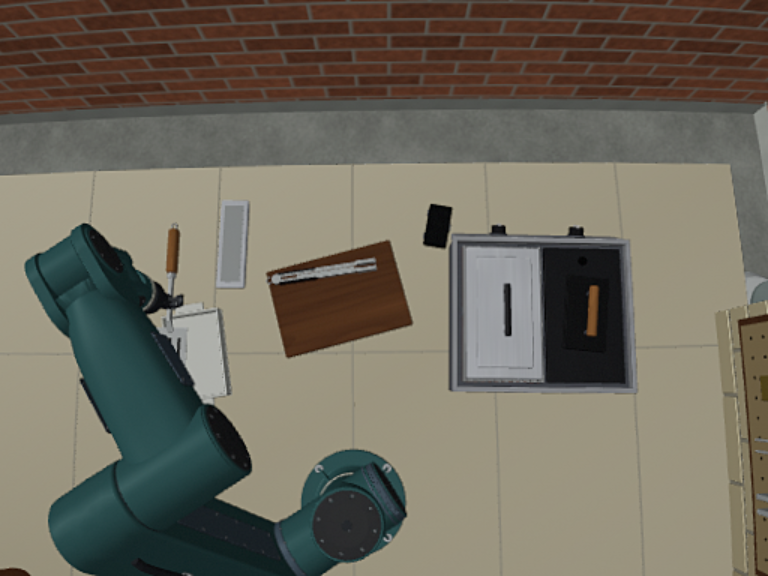

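View pics/side3.png

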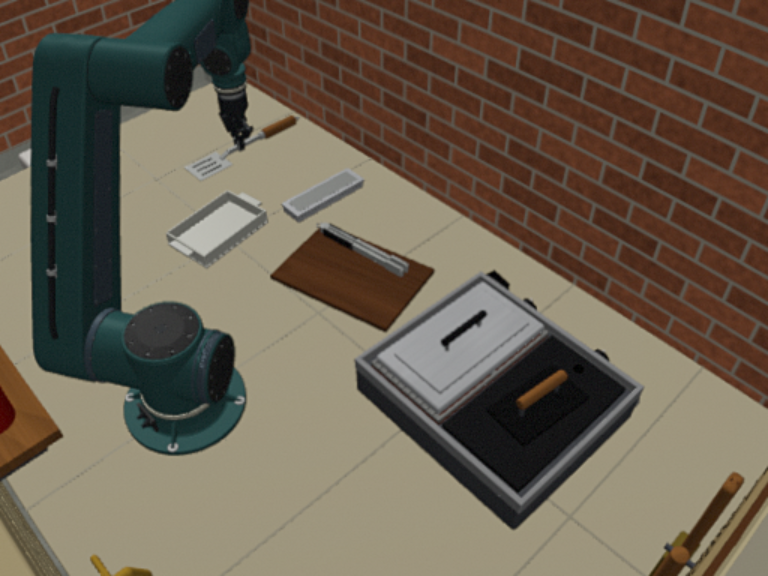

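Both views show the turner held with its handle towards +x: handle at (172,250) in the top view, blade at (208,163) in the side view. I'll make a small correction, then measure the blade and handle from depth.

Request:
drive_tool:
  moves:
    - [0, 0.05, 0.18, 0, 0, 0, 0]
    - [0, 0.05, 0.18, 0, 0, 0, 0]
    - [0, 0, 0, 0, 0, 0, 0]
    - [0, 0, 0, 0, 0, 0, 0]
    - [0, 0, 0, 0, 0, 0, 0]

```text
time: 14.45
tcp_pos: [499.1, 428.2, 257.0]
eef_rot: [-0.0, 0.002, 1.0, -0.0]
contact_force: [0.3, -0.8, -2.4]
grip_width: 7.7
gripper_force: 78.4
```

```bash
python3 - <<'E'
from h import *
go([499,428,258],90)
for n in('side','top'):
    c=snap(n,n+'4');W=world(c);im=c['image'].astype(int);hsv=cv2.cvtColor(c['image'],cv2.COLOR_RGB2HSV).astype(int)
    near=(W[...,2]>200)&(W[...,2]<300)&(abs(W[...,1]-428)<60)&(W[...,0]>310)&(W[...,0]<720)
    h=near&(im[...,0]-im[...,2]>50)&(W[...,0]>560);b=near&(hsv[...,1]<40)&(hsv[...,2]>100)&(W[...,0]<460)
    for k,m in(('handle',h),('blade',b)):
        P=W[m]
        if len(P)>5:
            print(n,k,len(P),'med',np.median(P,0).round(1),'lo',np.percentile(P,3,axis=0).round(1),'hi',np.percentile(P,97,axis=0).round(1))
            print('   z slope dx,dy',np.linalg.lstsq(np.c_[P[:,:2],np.ones(len(P))],P[:,2],rcond=None)[0][:2].round(3))
    if n=='side':
        D=(W[...,0]>230)&(W[...,0]<560)&(W[...,1]>320)&(W[...,1]<540)&(W[...,2]>30)&(W[...,2]<60)
        print('dish',cv2.minAreaRect(W[D][:,:2].astype(np.float32)))
E
```

```text
t 14.45 q [ 0.59  0.5   0.35  1.42 -0.    0.59] tcp [499.1 428.2 257. ] yaw 89.76 w 7.663627881654631 F 78.37419033050537 [ 0.3 -0.8 -2.4]
shift units [ 0.003 -0.009 -0.052] turn units [-0.001 -0.    -0.028]
side handle 77 med [625.  423.3 259.8] lo [581.3 415.3 254.2] hi [676.7 435.8 266.9]
   z slope dx,dy [-0.019 -0.09 ]
side blade 289 med [397.4 427.9 236.5] lo [348.7 390.6 230.5] hi [447.4 467.2 245. ]
   z slope dx,dy [ 0.023 -0.037]
dish ((391.53729248046875, 426.46722412109375), (283.9630126953125, 173.75868225097656), 8.494178771972656)
top handle 141 med [631.3 425.9 262.1] lo [581.5 417.6 257.6] hi [679.7 435.8 267.8]
   z slope dx,dy [ 0.014 -0.041]
top blade 220 med [428.5 409.5 238.2] lo [373.6 387.5 233.5] hi [455.8 449.1 250.7]
   z slope dx,dy [0.055 0.024]
```

The blade's centre is at about (398,428) and the dish's at (394,428). The turner is level, with the middle of its shaft at about z = 249. I'll hand it in.

```bash
python3 -c "
from bench import bot
print(bot.job_done())"
```

```text
the job is handed in; nothing more can be done
None
```

I handed the job in with the turner gripped by its bare shaft (the uncovered half is the hotplate), level about 25 cm up, its blade over the middle of the dish and its handle pointing to the cook; the judge's result was not shown.

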